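Let the large onion out of the rack into the colander

TASK

Press down the paddle of the rocking lever that belongs to the large onion's lane and keep it down until that onion has rolled out under the lifted gate into the steel colander, then let the lever come back up so the gate is shut again, and move clear. Only push on the paddle: do not touch the onions or work the gate end by hand, leave the small onion's lever alone so that onion stays in its lane, and leave everything else where it stands.

Things in the scene. Friction and masses are not known exactly. Their poses are not given: they have to be found in the camera images.
- rack: Fixed wooden rack, two sloping lanes, 270 x 140 mm. Origin under its middle on the shelf; x points down the lanes to the open mouth (lip at x=150, 87 mm high; onions roll to the robot's right), y across, away from the robot, z up. Far lane centred at y=+34, near lane at y=-34 mm. Floor 108 mm high at x=0, slope 0.14 rad, walls 36 mm. Each lane has a lever outside its outer wall, pivot at x=0, z=160.
- onion_large: The larger of two alike pale brown onions, a ball 56 mm in diameter, about 90 g; origin at its centre. It rests at the shut gate of either lane (varies), centre about x=79 mm in the rack frame.
- onion_small: The smaller onion, a ball 42 mm in diameter, about 40 g; origin at its centre. It lies in the other lane, centre about x=78 to 88 mm in the rack frame, and must stay there.
- colander: Open steel colander, rim 200 mm in diameter, 68 mm high, floor 4 mm thick, about 0.45 kg, with two side loops; stands loose in front of the rack's mouth, the lip reaching over its rim. Origin at the centre of its underside, z up. A fixed black dish drainer with saucers, 150 mm high, stands beyond it to the robot's right (y below -0.45 m).
- lever_far (a joint): Aluminium rocking lever of the far lane (rack y>0), paddle at the upper end, at the other a sheet gate 54 mm wide across the lane at rack x=110 mm (top 165 mm high): 0 = at rest, gate shut; grows as the paddle is pressed, to a stop at 0.55 rad. A spring brings it back to 0; pressing takes about 2 N at first and 5 N fully down. The large onion passes under the gate above about 0.4 rad and needs about half a second.
- lever_near (a joint): Rocking lever of the near lane (rack y<0): same as lever_far.
- paddle_far (a point): Centre of the top face of the far lever's black plastic paddle, 44 mm (along the lane) by 40 mm, 6 mm thick, at rack x=-100 mm (upper end), y=+98 mm, 163 mm high at rest. It sinks about 52 mm (to 111 mm high) by the stop, swinging about the pivot, so its top then slopes down away from the pivot.
- paddle_near (a point): The same for the near lever, at rack x=-100 mm, y=-98 mm.
- jar: Bystander: glass clamp-lid jar, 94 mm wide, 135 mm high, loose, behind the upper end of the rack. Origin at the centre of its underside.
- ice_tray: Bystander: stainless ice cube tray, 100 x 240 x 35 mm, loose, beyond the rack. Origin at the centre of its underside.
Not all that is in view belongs to the job. What is shaped like the onion_small but red is not meant.

How it is judged:
On the way, in this order (a step that is already met when the one before it is completed fails the run):
1. the lever of the large onion's lane is pressed at its paddle end (hand over the upper end of the rack, more than 40 mm from the pivot) so that its gate lifts (x of the grasp point in the frame of rack below -0.04 m and (((x of onion_large in the frame of rack below 0.16 m and y of onion_large in the frame of rack above 0 m) and value of joint lever_far above 0.3 rad) or ((x of onion_large in the frame of rack below 0.16 m and y of onion_large in the frame of rack below 0 m) and value of joint lever_near above 0.3 rad))), for 0.05 s.
2. the large onion is in the colander (horizontal distance between onion_large and colander below 0.075 m and z of onion_large in the frame of colander between 0 and 0.065 m), for 0.2 s.
At the end, for the whole second after the job is handed in: The large onion lies still (under 50 mm/s) in the colander, its centre within 75 mm of the colander's axis and under 65 mm high; both levers are back within 0.04 rad of rest; the small onion is still behind its gate; the colander is upright (0.1 rad) and within 30 mm of its start (all of step 2 and linear speed of onion_large below 0.05 m/s and value of joint each of lever_far, lever_near below 0.04 rad and x of onion_small in the frame of rack between 0.04 and 0.11 m and height (world z) of onion_small above 0.1 m and angle between colander's own z axis and vertical below 0.1 rad and distance of colander from where it was at the start of the episode below 0.03 m); the robot touches nothing.
It fails at once if the small onion's lever is pressed (over 0.12 rad) (((x of onion_small in the frame of rack below 0.16 m and y of onion_small in the frame of rack above 0 m) and value of joint lever_far above 0.12 rad) or ((x of onion_small in the frame of rack below 0.16 m and y of onion_small in the frame of rack below 0 m) and value of joint lever_near above 0.12 rad)).
It fails at once if the robot touches an onion (over 0.3 N) (contact force between any of the fingers, the arm and onion_large above 0.3 N or contact force between any of the fingers, the arm and onion_small above 0.3 N).
It fails at once if an onion is lifted out of the rack, or the colander is raised 20 mm or moved 30 mm (height (world z) of any of onion_large, onion_small above 0.17 m or height (world z) of colander above 0.02 m or distance of colander from where it was at the start of the episode above 0.03 m).
It fails at once if the jar or the ice tray is moved over 20 mm (distance of any of jar, ice_tray from where it was at the start of the episode above 0.02 m).
It also fails if it takes over 32 s, if anything falls off the work surface, if the arm or the gripper's body presses on something with over 40 N, if the wrist force passes 120 N, or if a joint passes its speed limit or range.

ROBOT

A 7-joint arm with a two-finger parallel gripper is mounted at the origin on the work surface. World frame = base frame: x ahead of the robot, y to its left, z up, the work surface at z = 0. Lengths are in m, angles in rad, forces in N, time in s.
With the tool pointing down it reaches from about 0.425 to 0.825 m from the base axis. Payload 3.6 kg.
Tool frame: the origin (TCP) lies midway between the tips of the shut fingers; the grasp point (between the pads) lies tcp_to_grasp behind it (tcp_to_grasp is the distance from the TCP to the grasp point, in m); z points along the fingers, y is the line along which they close (so a half turn about z gives the same grasp; the last joint's range is limited). The gripper opens to 93 mm and grips with 3 to 60 N. Pads are 15 mm wide; open, the fingers measure 128 mm over their backs; the gripper's body (75 mm by 188 mm) begins 65 mm behind the grasp point.
Start: joints at [-1.351, 0.615, -0.013, 1.423, 0.008, 1.103, -0.04], TCP at [0.158, 0.63, 0.219] pointing down, gripper open.
Joint ranges: [-3.12, 3.12], [-0.3, 2.06], [-1.34, 1.32], [0.26, 2.42], [-1.36, 4.5], [0.01, 1.98], [-2.84, 2.84]. Speed limits (rad/s): [2.79, 2.79, 3.14, 3.14, 3.14, 3.14, 3.14].

INTERFACE

Orientations are given as a unit quaternion [w, x, y, z].
In Python, from workcell import * gives the robot as it stands. The module is installed in compiled form; this text tells all that it offers.
- The arm moves only by the tool servo_tool, never from a script. Its argument "motion" is a list of rows, each an object with "offset": the shift along the tool's x, y, z in units of 25 mm (1.0 is 25 mm), a list of three; "spin": the turn about the tool's z in units of 6 degrees (1.0 is 6 degrees); "jaw": the opening in per cent of the stroke, from 0 (shut) to 100 (fully open). A call has 1 to 20 rows; each row shifts and turns the commanded pose from where the row before left it, along the tool's axes as they then stand; what a row does not reach is not made up. A row lasts 1/12 s, in which the tool goes at most 41.7 mm and 7.16 degrees, less where a joint would pass 70% of its speed; a pose out of reach is approached as far as the arm can. A call is refused whole if a number of a shift passes 1 or a number of a turn 1, either way. A call with a gripper value outside its range is refused whole. The fingers move at their own pace and stop on an object; the grip force is fixed at half the most. Time passes only in rows, so rows that do not move let the fingers close. It gives the time, the measured TCP pose, the force, the opening and the grip force at its end, in the units of the state.
- observe(): the state, without advancing time (a new reading comes with each control period).
- camera(name): name is "scene" or "top" or "wrist"; returns the picture (480x640x3 uint8, blue, green, red); there is no depth.
- camera_model(name): a dict with "camera_matrix" (3x3 intrinsics, pixels), "T" (4x4, takes a point from camera to world coordinates). Camera axes: x right, y up, looking along -z (the intrinsics and any distortion apply to the point x, -y, -z); pixel columns grow to the right and rows downward; lengths in m; the calibration is good to about 2 mm. The wrist camera is an equidistant fisheye: a pixel r from the principal point sees the ray r / f radians off the axis. A picture is of the moment at which its call begins: read the wrist's pose just before it. camera_model takes no time and is no camera call; for the wrist camera it gives the pose at the moment of the call.
- close_job(): hands the job in; it is judged then, once.
The state is a dict: "time": time; "joint_positions": joint angles; "qvel": joint speeds; "tau": joint torques, N m; "position": TCP position; "ee_rot": TCP orientation; "contact_force": force on the tool from outside, world axes, zero at the start; "ft_torque": the same for the moment, N m; "opening": opening from 0.0 (shut) to 1.0 (fully open); "finger_force": force on a finger pad.
Only numpy, scipy, OpenCV 4.12 (cv2) and the standard library are available. Lean on these libraries where they do the work, as an engineer would, in place of code of your own. Each camera call takes 0.05 s, during which the arm holds its last target. There are 200 camera calls.

## Working session

There is one attempt and no reset: what is moved stays moved. The work goes in short steps, Python scripts to look and compute and a tool call to move; the robot and the scene stay as the last step left them, time stands still between calls to the robot, and variables do not carry over. Pictures are saved under pics/ and viewed, at most 10 in all, crops included, and the job is handed in when it is done.

Besides the shell and the picture viewer there is one more tool, called after "Request:" as name([rows], argument=value, ...), one row to a line, values as JSON. servo_tool: Moves the arm, as the interface text tells. Its arguments: {"type":"object","properties":{"motion":{"type":"array"}},"required":["motion"]}

```bash
mkdir -p pics; python3 - <<'E'
from workcell import *
import cv2,numpy as np
s=observe();print(s)
for n in("scene","top"):
    cv2.imwrite(f"pics/{n}0.png",camera(n));m=camera_model(n);print(n,np.round(m["camera_matrix"],1).tolist(),np.round(m["T"],4).tolist(),[k for k in m])
E
```

```text
{'time': 0.0, 'joint_positions': array([-1.35148484,  0.61594985, -0.01260099,  1.42489188,  0.0080942 ,
        1.10338182, -0.0403893 ]), 'qvel': array([-2.40805997e-03, -1.52985620e-03, -2.29408982e-04, -2.41004171e-04,
        2.09127215e-05,  3.49409140e-04, -1.97009604e-04]), 'tau': array([-3.32123118e-04, -4.58925748e+01,  2.08699177e-01, -1.65740436e+01,
       -6.10853755e-02,  2.04425206e-02,  2.40149957e-04]), 'position': array([0.15797918, 0.62969652, 0.21746366]), 'ee_rot': array([-1.37858030e-04,  1.22565688e-01,  9.92459564e-01, -1.28300245e-03]), 'contact_force': array([-0.19511621,  0.04281796, -0.05285271]), 'ft_torque': array([-0.04446182,  0.01423392,  0.0180392 ]), 'finger_force': 0.0, 'opening': 1.0022116502465992}
scene [[465.9, 0.0, 315.2], [0.0, 465.9, 242.2], [0.0, 0.0, 1.0]] [[0.2521, -0.577, 0.7768, 1.2627], [0.9675, 0.1343, -0.2142, -0.1553], [0.0193, 0.8056, 0.5921, 0.6292], [0.0, 0.0, 0.0, 1.0]] ['camera_matrix', 'T']
top [[588.1, 0.0, 314.9], [0.0, 588.1, 245.8], [0.0, 0.0, 1.0]] [[-0.01, 0.9934, -0.1143, 0.473], [-0.9999, -0.0093, 0.0063, 0.0541], [0.0052, 0.1144, 0.9934, 1.1671], [0.0, 0.0, 0.0, 1.0]] ['camera_matrix', 'T']
```

View pics/scene0.png

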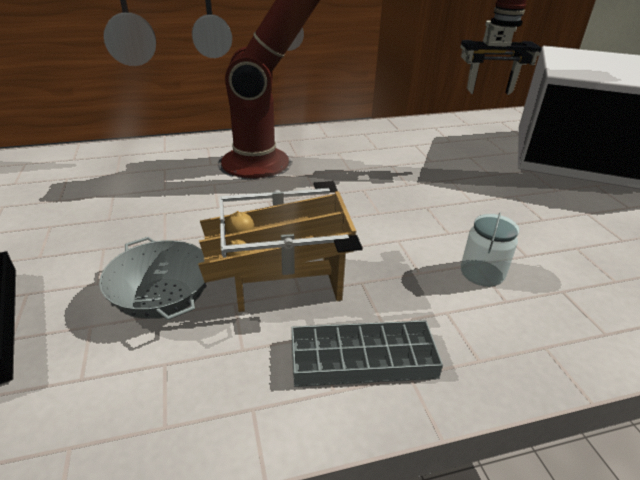

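View pics/top0.png

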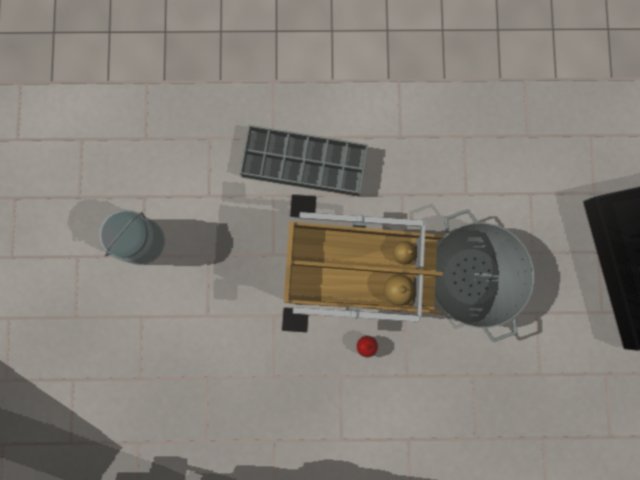

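The top view shows two pale onions: the bigger at (399,290) in the near lane and the smaller at (403,252) in the far lane. A red ball at (367,346) is a distractor. The candidate paddles are black: near (295,320) and far (303,206). I choose the near one and check it with a crop.

```bash
cat > h.py <<'E'
from workcell import *
import cv2,numpy as np
def ray(n,uv,z):
    m=camera_model(n);K=m["camera_matrix"];T=m["T"]
    d=np.linalg.inv(K)@[*uv,1];d=T[:3,:3]@[d[0],-d[1],-d[2]];o=T[:3,3]
    return o+d*(z-o[2])/d[2]
def blobs(mask,amin=60):
    n,l,st,c=cv2.connectedComponentsWithStats(mask.astype(np.uint8));return [(c[i].round(1),st[i].tolist()) for i in range(1,n) if st[i][4]>amin]
E
python3 - <<'E'
from h import *
im=cv2.imread("pics/top0.png")
cv2.imwrite("pics/crop.png",cv2.resize(im[180:360,260:460],None,fx=3,fy=3,interpolation=cv2.INTER_CUBIC))
m=np.zeros(im.shape[:2],bool);m[185:340,270:330]=True
for c,st in blobs((im.max(2)<45)&m): print(c,st,ray("top",c,.163).round(4))
P={};
for n,uv in dict(large=(399,290),small=(403,252)).items(): print(n,ray("top",uv,.125).round(4))
im=cv2.imread("pics/scene0.png");m=np.zeros(im.shape[:2],bool);m[175:260,300:370]=True
for c,st in blobs((im.max(2)<45)&m,30): print("scene",c,st,ray("scene",c,.163).round(4))
E
```

```text
[302.3 204.3] [292, 196, 23, 20, 361] [0.6611 0.0689 0.163 ]
[294.1 321.3] [283, 309, 24, 22, 374] [0.4602 0.0843 0.163 ]
large [ 0.5128 -0.1004  0.125 ]
small [ 0.5803 -0.1094  0.125 ]
scene [325.5 185.3] [314, 182, 22, 10, 126] [0.4672 0.0829 0.163 ]
scene [347.6 244.1] [334, 235, 28, 17, 324] [0.6686 0.0652 0.163 ]
```

View pics/crop.png

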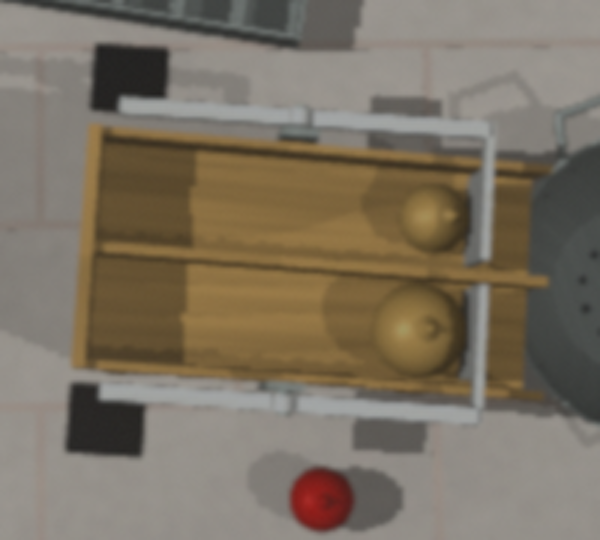

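The crop confirms it: the large onion is in the near lane, so its lever is the one with the black paddle at the lower left. The paddle centre is about (0.461, 0.084), and the paddle spacing and onion positions agree with the rack geometry. I'll move above it with the fingers shut.

Request:
servo_tool([
  {"offset": [-0.4,-0.4,-0.3],"spin": 0,"jaw": 0},
  {"offset": [-0.85,-0.9,-0.3],"spin": 0,"jaw": 0},
  {"offset": [-0.85,-0.9,0],"spin": 0,"jaw": 0},
  {"offset": [-0.85,-0.9,0],"spin": 0,"jaw": 0},
  {"offset": [-0.85,-0.9,0],"spin": 0,"jaw": 0},
  {"offset": [-0.85,-0.9,0],"spin": 0,"jaw": 0},
  {"offset": [-0.85,-0.9,0],"spin": 0,"jaw": 0},
  {"offset": [-0.85,-0.9,0],"spin": 0,"jaw": 0},
  {"offset": [-0.85,-0.9,0],"spin": 0,"jaw": 0},
  {"offset": [-0.85,-0.9,0],"spin": 0,"jaw": 0},
  {"offset": [-0.85,-0.9,0],"spin": 0,"jaw": 0},
  {"offset": [-0.85,-0.9,0],"spin": 0,"jaw": 0},
  {"offset": [-0.85,-0.9,0],"spin": 0,"jaw": 0},
  {"offset": [-0.85,-0.9,0],"spin": 0,"jaw": 0},
  {"offset": [-0.85,-0.9,0],"spin": 0,"jaw": 0},
  {"offset": [-0.85,-0.9,0],"spin": 0,"jaw": 0},
  {"offset": [-0.85,-0.9,0],"spin": 0,"jaw": 0},
  {"offset": [-0.85,-0.9,0],"spin": 0,"jaw": 0},
  {"offset": [-0.85,-0.9,0],"spin": -0.8,"jaw": 0},
  {"offset": [-0.8,-0.9,0],"spin": -0.8,"jaw": 0},
])

```text
time: 1.77
position: [0.4538, 0.1043, 0.2342]
ee_rot: [-0.0, 0.038, 0.999, -0.0]
contact_force: [-0.2, -0.1, 0.1]
opening: 0.006
finger_force: 0.0
```

```bash
python3 - <<'E'
from h import *
from scipy.spatial.transform import Rotation as R
s=observe();print(s["time"],s["position"],s["contact_force"],s["opening"])
M=R.from_quat(np.roll(s["ee_rot"],-1)).as_matrix();print(M.round(3))
print("units to go",(M.T@(np.array([.461,.080,.185])-s["position"])/.025).round(2))
cv2.imwrite("pics/wrist1.png",camera("wrist"))
E
```

```text
1.7667 [0.45376352 0.10430434 0.23417592] [-0.19771018 -0.06555854  0.1168948 ] 0.006308874786342841
[[-0.997  0.075 -0.   ]
 [ 0.075  0.997 -0.   ]
 [-0.    -0.    -1.   ]]
units to go [-0.36 -0.95  1.97]
```

View pics/wrist1.png

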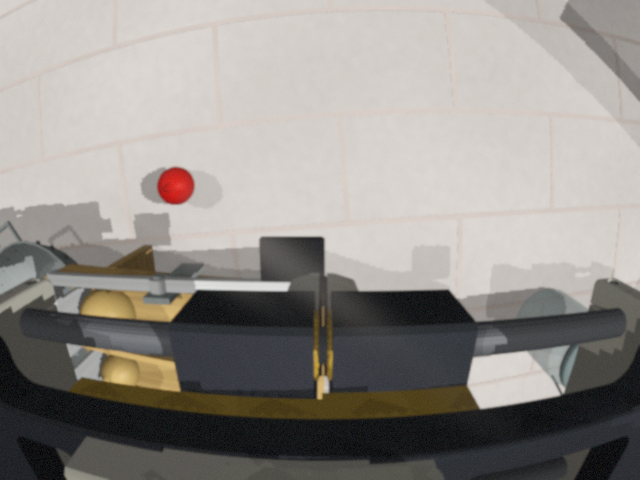

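The wrist view shows the near paddle (black) with outer corners at about (261,238) and (324,238), and its lever bar at row 285. The fingers point to column 322. I'll cast those corners onto z=0.163.

```bash
python3 - <<'E'
from h import *
m=camera_model("wrist");K=m["camera_matrix"];T=m["T"];print(K.round(1).tolist(),T.round(3).tolist())
for uv in[(261,238),(324,238),(292,238),(292,262)]:
    p=(np.array(uv)-K[:2,2])/K[0,0];t=np.hypot(*p);d=np.r_[p/t*np.sin(t),np.cos(t)]
    d=T[:3,:3]@[d[0],-d[1],-d[2]];o=T[:3,3];print(uv,(o+d*(.163-o[2])/d[2]).round(4))
E
```

```text
[[371.6, 0.0, 322.7], [0.0, 371.6, 240.0], [0.0, 0.0, 1.0]] [[0.083, -0.966, -0.245, 0.392], [0.997, 0.079, 0.025, 0.103], [-0.005, -0.246, 0.969, 0.4], [0.0, 0.0, 0.0, 1.0]]
(261, 238) [0.4475 0.056  0.163 ]
(324, 238) [0.4509 0.0976 0.163 ]
(292, 238) [0.4492 0.0766 0.163 ]
(292, 262) [0.4657 0.0749 0.163 ]
```

Request:
servo_tool([
  {"offset": [-0.2,-0.5,0.4],"spin": 0,"jaw": 0},
  {"offset": [-0.25,-0.55,0.5],"spin": 0,"jaw": 0},
  {"offset": [0,0,0.5],"spin": 0,"jaw": 0},
  {"offset": [0,0,0.5],"spin": 0,"jaw": 0},
  {"offset": [0,0,0.4],"spin": 0,"jaw": 0},
  {"offset": [0,0,0],"spin": 0,"jaw": 0},
])

```text
time: 2.32
position: [0.4612, 0.0789, 0.1748]
ee_rot: [-0.002, 0.04, 0.999, -0.001]
contact_force: [-1.1, 0.7, 0.0]
opening: 0.003
finger_force: 0.0
```

```bash
python3 - <<'E'
from h import *
s=observe();print(s["position"],s["contact_force"])
cv2.imwrite("pics/top2.png",cv2.resize(camera("scene")[150:330,180:400],None,fx=3,fy=3,interpolation=cv2.INTER_CUBIC))
E
```

```text
[0.46120376 0.07887766 0.17484052] [-1.06421572  0.72800889  0.0096677 ]
```

View pics/top2.png

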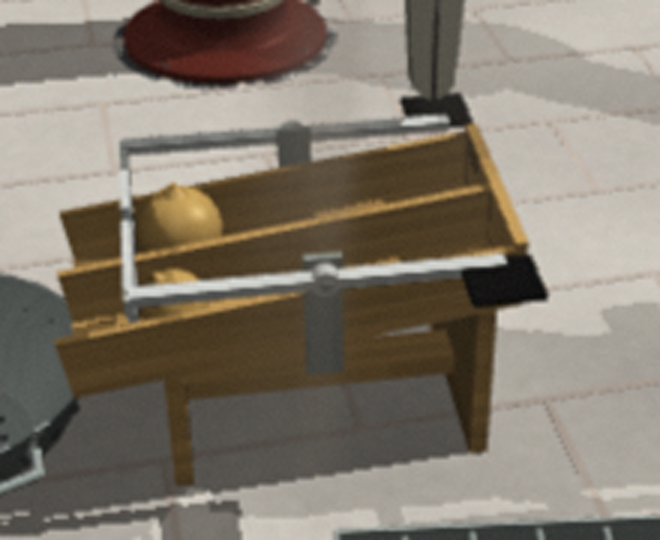

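The fingertips hang over the middle of the near paddle (crop (432,95), paddle at (402–470, 95–125)), so I'll press and hold.

Request:
servo_tool([
  {"offset": [0,0,0.3],"spin": 0,"jaw": 0},
  {"offset": [0,0,0.3],"spin": 0,"jaw": 0},
  {"offset": [0,0,0.3],"spin": 0,"jaw": 0},
  {"offset": [0,0,0.3],"spin": 0,"jaw": 0},
  {"offset": [0,0,0.3],"spin": 0,"jaw": 0},
  {"offset": [0,0,0.3],"spin": 0,"jaw": 0},
  {"offset": [0,0,0.3],"spin": 0,"jaw": 0},
  {"offset": [0,0,0],"spin": 0,"jaw": 0},
  {"offset": [0,0,0],"spin": 0,"jaw": 0},
  {"offset": [0,0,0],"spin": 0,"jaw": 0},
  {"offset": [0,0,0],"spin": 0,"jaw": 0},
  {"offset": [0,0,0],"spin": 0,"jaw": 0},
  {"offset": [0,0,0],"spin": 0,"jaw": 0},
  {"offset": [0,0,0],"spin": 0,"jaw": 0},
  {"offset": [0,0,0],"spin": 0,"jaw": 0},
  {"offset": [0,0,0],"spin": 0,"jaw": 0},
])

```text
time: 3.7
position: [0.4631, 0.0805, 0.1237]
ee_rot: [0.0, 0.039, 0.999, 0.0]
contact_force: [-0.5, 3.1, 2.8]
opening: 0.006
finger_force: 1.9
```

```bash
python3 - <<'E'
from h import *
s=observe();print(s["position"],s["contact_force"])
cv2.imwrite("pics/s3.png",cv2.resize(camera("scene")[150:330,90:380],None,fx=2.5,fy=2.5,interpolation=cv2.INTER_CUBIC))
E
```

```text
[0.4631239  0.08049087 0.12370205] [-0.5299516   3.1433709   2.78549899]
```

View pics/s3.png

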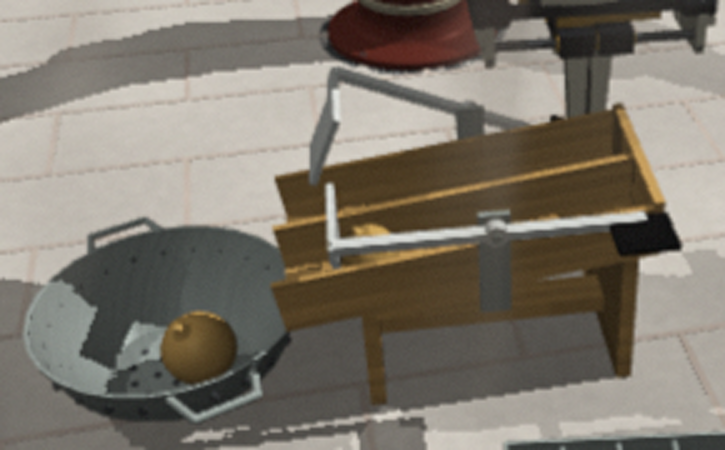

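The large onion is in the colander (crop (198,347)), the near gate is lifted and the small onion is still behind its gate. Now I'll let the lever up and move clear.

Request:
servo_tool([
  {"offset": [0,0,-0.3],"spin": 0,"jaw": 0},
  {"offset": [0,0,-0.3],"spin": 0,"jaw": 0},
  {"offset": [0,0,-0.3],"spin": 0,"jaw": 0},
  {"offset": [0,0,-0.3],"spin": 0,"jaw": 0},
  {"offset": [0,0,-0.3],"spin": 0,"jaw": 0},
  {"offset": [0,0,-0.3],"spin": 0,"jaw": 0},
  {"offset": [0,0,-0.4],"spin": 0,"jaw": 0},
  {"offset": [0,0,-0.8],"spin": 0,"jaw": 0},
  {"offset": [0,0,-1],"spin": 0,"jaw": 0},
  {"offset": [0,0,-1],"spin": 0,"jaw": 0},
  {"offset": [0,0.8,-0.4],"spin": 0,"jaw": 0},
  {"offset": [0,0.9,0],"spin": 0,"jaw": 0},
  {"offset": [0,0.9,0],"spin": 0,"jaw": 0},
  {"offset": [0,0.8,0],"spin": 0,"jaw": 0},
  {"offset": [0,0,0],"spin": 0,"jaw": 0},
  {"offset": [0,0,0],"spin": 0,"jaw": 0},
  {"offset": [0,0,0],"spin": 0,"jaw": 0},
  {"offset": [0,0,0],"spin": 0,"jaw": 0},
  {"offset": [0,0,0],"spin": 0,"jaw": 0},
  {"offset": [0,0,0],"spin": 0,"jaw": 0},
])

```text
time: 5.42
position: [0.4699, 0.1634, 0.2587]
ee_rot: [-0.0, 0.04, 0.999, -0.0]
contact_force: [1.0, 0.0, 0.3]
opening: 0.006
finger_force: 0.0
```

```bash
python3 - <<'E'
from h import *
s=observe();print(s["position"],s["contact_force"])
cv2.imwrite("pics/s4.png",cv2.resize(camera("scene")[150:330,90:380],None,fx=2.5,fy=2.5,interpolation=cv2.INTER_CUBIC))
im=camera("top");cv2.imwrite("pics/t4.png",im)
a,b=[cv2.inRange(cv2.cvtColor(i,cv2.COLOR_BGR2HSV),(12,70,40),(28,255,255)) for i in(cv2.imread("pics/top0.png"),im)]
for c,st in blobs(b[200:340,430:560]>0,40): 
    c=c+[430,200];print(c,st,ray("top",c,.032).round(3),"colander",ray("top",(484,274),.068).round(3))
E
```

```text
[0.46985183 0.16342124 0.25869436] [1.00400378 0.02249872 0.30574588]
[433.4 269.8] [0, 33, 14, 81, 555] [ 0.555 -0.182  0.032] colander [ 0.543 -0.269  0.068]
[484.  290.7] [40, 77, 29, 31, 670] [ 0.513 -0.278  0.032] colander [ 0.543 -0.269  0.068]
```

View pics/s4.png

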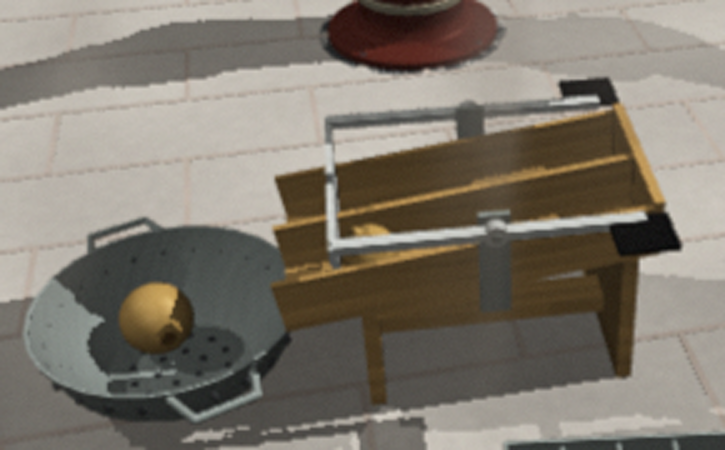

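View pics/t4.png

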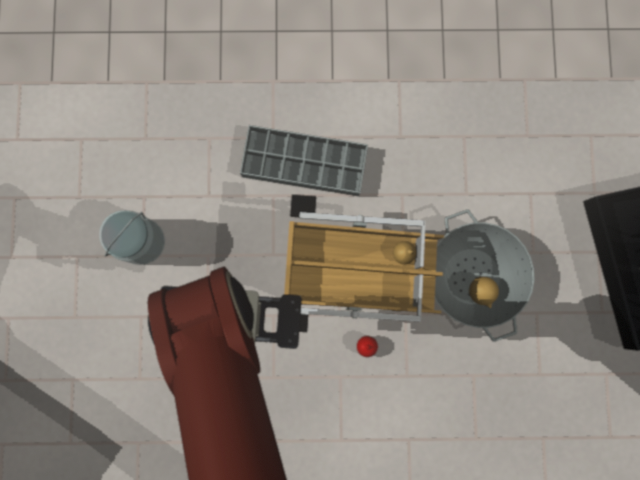

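Both gates are shut, the small onion is in place at top-view (403,252), and the large one is at (485,291) in the colander, still rolling. I'll wait for it to settle.

Request:
servo_tool([
  {"offset": [0,0.4,-0.4],"spin": 0,"jaw": 0},
  {"offset": [0,0.4,-0.4],"spin": 0,"jaw": 0},
  {"offset": [0,0,0],"spin": 0,"jaw": 0},
  {"offset": [0,0,0],"spin": 0,"jaw": 0},
  {"offset": [0,0,0],"spin": 0,"jaw": 0},
  {"offset": [0,0,0],"spin": 0,"jaw": 0},
  {"offset": [0,0,0],"spin": 0,"jaw": 0},
  {"offset": [0,0,0],"spin": 0,"jaw": 0},
  {"offset": [0,0,0],"spin": 0,"jaw": 0},
  {"offset": [0,0,0],"spin": 0,"jaw": 0},
  {"offset": [0,0,0],"spin": 0,"jaw": 0},
  {"offset": [0,0,0],"spin": 0,"jaw": 0},
  {"offset": [0,0,0],"spin": 0,"jaw": 0},
  {"offset": [0,0,0],"spin": 0,"jaw": 0},
  {"offset": [0,0,0],"spin": 0,"jaw": 0},
  {"offset": [0,0,0],"spin": 0,"jaw": 0},
  {"offset": [0,0,0],"spin": 0,"jaw": 0},
  {"offset": [0,0,0],"spin": 0,"jaw": 0},
  {"offset": [0,0,0],"spin": 0,"jaw": 0},
  {"offset": [0,0,0],"spin": 0,"jaw": 0},
])

```text
time: 7.18
position: [0.4714, 0.1846, 0.2787]
ee_rot: [-0.0, 0.039, 0.999, -0.0]
contact_force: [0.0, 0.1, -0.1]
opening: 0.006
finger_force: 0.0
```

Request:
servo_tool([
  {"offset": [0,0,0],"spin": 0,"jaw": 0},
  {"offset": [0,0,0],"spin": 0,"jaw": 0},
  {"offset": [0,0,0],"spin": 0,"jaw": 0},
  {"offset": [0,0,0],"spin": 0,"jaw": 0},
  {"offset": [0,0,0],"spin": 0,"jaw": 0},
  {"offset": [0,0,0],"spin": 0,"jaw": 0},
  {"offset": [0,0,0],"spin": 0,"jaw": 0},
  {"offset": [0,0,0],"spin": 0,"jaw": 0},
  {"offset": [0,0,0],"spin": 0,"jaw": 0},
  {"offset": [0,0,0],"spin": 0,"jaw": 0},
  {"offset": [0,0,0],"spin": 0,"jaw": 0},
  {"offset": [0,0,0],"spin": 0,"jaw": 0},
  {"offset": [0,0,0],"spin": 0,"jaw": 0},
  {"offset": [0,0,0],"spin": 0,"jaw": 0},
  {"offset": [0,0,0],"spin": 0,"jaw": 0},
  {"offset": [0,0,0],"spin": 0,"jaw": 0},
  {"offset": [0,0,0],"spin": 0,"jaw": 0},
  {"offset": [0,0,0],"spin": 0,"jaw": 0},
  {"offset": [0,0,0],"spin": 0,"jaw": 0},
  {"offset": [0,0,0],"spin": 0,"jaw": 0},
])

```text
time: 8.85
position: [0.4713, 0.1846, 0.2786]
ee_rot: [-0.0, 0.039, 0.999, -0.0]
contact_force: [-0.7, 0.0, -0.5]
opening: 0.005
finger_force: 0.0
```

```bash
python3 - <<'E'
from h import *
for k in range(12):
    im=camera("top")
    if k%2: continue
    b=cv2.inRange(cv2.cvtColor(im,cv2.COLOR_BGR2HSV),(12,70,40),(28,255,255))
    print(observe()["time"],[(ray("top",c+[445,200],.032)[:2].round(4),st[4]) for c,st in blobs(b[200:340,445:560]>0,100)])
E
```

```text
8.9 [(array([ 0.5134, -0.2782]), 670)]
9.0 [(array([ 0.5134, -0.278 ]), 671)]
9.1 [(array([ 0.5134, -0.2782]), 671)]
9.2 [(array([ 0.5134, -0.2782]), 670)]
9.3 [(array([ 0.5132, -0.278 ]), 674)]
9.4 [(array([ 0.5134, -0.2782]), 667)]
```

The onion lies still, about 31 mm from the colander axis (colander centre about (0.543, -0.269)), so I'm handing in.

```bash
python3 -c "
from workcell import *
print(close_job())"
```

```text
the job is handed in; nothing more can be done
None
```

The job is handed in (the verdict was not shown): the large onion rolled from the near lane and lies still in the colander, both gates are shut, the small onion is still in its lane, and the arm is clear.

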